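Hang a yoke on the transfer slide and click it home

TASK

Hang the tall U-shaped yoke over the flat bar of the sliding carriage, one leg down each side and its crown resting flat on the bar, set down gently and let go while the carriage is still at the near part of its slide. Then push the carriage steadily, without slamming it, along the slide away from the robot until the spring catch snaps in and holds it fully home, with the yoke still hanging on the bar. Leave the other things where they stand.

Things in the scene. Friction and masses are not known exactly. Their poses are not given: they have to be found in the camera images.
- yoke: Tall grey inverted U, 50 (x) x 84 (y) x 122 mm high, 0.4 kg, standing on its two legs (12 mm thick, 80 mm long); the 60 mm throat between them is open along its x. Crown z 80 to 92 mm; on it a bare-steel boss to grip, 32 x 32 mm, z 92 to 122. Origin: centre of the underside, at foot level midway between the legs; z up.
- low_bracket: Bystander: a lower grey bracket of similar form, 44 x 66 mm, 62 mm high, with a throat of only 26 mm and a 24 mm boss; it may stand where the yoke might have stood. Origin: centre of its underside.
- slide_base: Fixed dark steel base plate of the slide, 400 (x) x 200 (y) x 12 mm, with two guide rods along x, end blocks 44 mm high at x = +-188 mm and the spring-catch housing (36 x 30 mm, 52 mm high) at x 119, y -82 mm. Origin: centre of its underside. Its +x is the sliding direction, away from the robot, to the catch and end stop.
- carriage (a joint): Carriage travel along the base's +x, m: 0 near stop, 0.170 fully home. The carriage is a grey 140 x 90 mm plate (top 48 mm above the table), centre at base x = -85 mm + travel, y = 0, with bar and push post. It stays where left (friction about 2 N). From 0.155 a spring-loaded roller resists (about 7 N more); past 0.166 it snaps the carriage to 0.170 and holds it.
- bar_mid (a point): Middle of the top face of the carriage's horizontal bar, 158 mm above the table. Flat aluminium bar, 114 mm long along the slide, 32 mm wide, 12 mm thick; the 12 mm uprights at its ends stand 8 mm above it as lips. 98 mm free below it. Axes as the base's: x along the slide, z up.
- post_top (a point): Top centre of the carriage's push post: upright black round post, 22 mm in diameter, from 48 to 125 mm above the table, on a flat arm (top 48 mm above the table) 130 mm to the base's +y side of the bar's middle. Push it, or grip it from above. Axes as the base's.
- parts_bin: Bystander: open blue plastic bin with steel pins in it, 150 x 110 x 55 mm. Origin: centre of its underside.
- valve_body: Bystander: grey spool-shaped valve body with two flanges, 68 mm in diameter, 84 mm high, standing upright. Origin: centre of its underside.
Not all that is in view belongs to the job. Leave any green look-alike of the yoke alone.

How it is judged (in metres and radians):
On the way, in this order (a step that is already met when the one before it is completed fails the run):
1. the yoke hangs on the bar, released, with the carriage still on the near part of its slide (joint below 0.11) (x of yoke in the frame of bar_mid between -0.036 and 0.036 m and y of yoke in the frame of bar_mid between -0.018 and 0.018 m and z of yoke in the frame of bar_mid between -0.084 and -0.076 m and angle between yoke's own z axis and vertical below 0.1 rad and contact force between the fingers and yoke below 0.3 N and value of joint carriage below 0.11 m), for 0.2 s.
2. the carriage is past the spring catch and home, with the yoke hanging on its bar (x of yoke in the frame of bar_mid between -0.036 and 0.036 m and y of yoke in the frame of bar_mid between -0.018 and 0.018 m and z of yoke in the frame of bar_mid between -0.084 and -0.076 m and angle between yoke's own z axis and vertical below 0.1 rad and contact force between the fingers and yoke below 0.3 N and value of joint carriage above 0.167 m), for 0.2 s.
At the end, for the whole second after the job is handed in: The carriage is home and at rest (joint above 0.167), caught by the spring; the yoke hangs released and still on its bar: within 36 mm of the bar's middle along it and 18 mm across it, foot level 76 to 84 mm below the bar's top, upright within 0.1 rad (all of step 2 and velocity of joint carriage between -0.01 and 0.01 m/s and linear speed of yoke below 0.02 m/s); the robot touches nothing.
It fails at once if the carriage is slammed (faster than 0.5 m/s) (velocity of joint carriage above 0.5 m/s).
It fails at once if the yoke is dropped (moves faster than 0.6 m/s out of the fingers) (contact force between the fingers and yoke below 0.1 N and linear speed of yoke above 0.6 m/s).
It fails at once if the low bracket is shifted by more than 30 mm or tipped over (distance of low_bracket from where it was at the start of the episode above 0.03 m or angle between low_bracket's own z axis and vertical above 0.4 rad).
It fails at once if the parts bin is shifted by more than 30 mm or tipped over (distance of parts_bin from where it was at the start of the episode above 0.03 m or angle between parts_bin's own z axis and vertical above 0.4 rad).
It fails at once if the valve body is shifted by more than 30 mm or tipped over (distance of valve_body from where it was at the start of the episode above 0.03 m or angle between valve_body's own z axis and vertical above 0.4 rad).
It also fails if it takes over 58 s, if anything falls off the work surface, if the arm or the gripper's body presses on something with over 40 N, if the wrist force passes 120 N, or if a joint passes its speed limit or range.

ROBOT

A 7-joint arm with a two-finger parallel gripper is mounted at the origin on the work surface. World frame = base frame: x ahead of the robot, y to its left, z up, the work surface at z = 0. Lengths are in mm, angles in rad, forces in N, time in s.
With the tool pointing down it reaches from about 400 to 875 mm from the base axis. Payload 4.4 kg.
Tool frame: the origin (TCP) lies at the very end of the fingers, on their centre line; the grasp point (between the pads) lies 19 mm behind it; z points along the fingers, y is the line along which they close (so a half turn about z gives the same grasp; the last joint's range is limited). The gripper opens to 85 mm and grips with 20 to 120 N. Pads are 22 mm wide; open, the fingers measure 114 mm over their backs; the gripper's body (76 mm by 85 mm) begins 54 mm behind the grasp point. The pads swing forward as they close: fully open they stand 13 mm farther back than shut.
Start: joints at [1.275, 0.628, 0.038, 1.517, -0.027, 0.996, -0.02], TCP at [148.086, -632.92, 231.313] pointing down, gripper open.
Joint ranges: [-3.06, 3.06], [-0.37, 2.12], [-1.25, 1.32], [0.18, 2.47], [-1.1, 4.24], [0.23, 1.98], [-2.94, 2.94]. Speed limits (rad/s): [2.57, 2.57, 3.14, 3.14, 3.14, 3.14, 3.14].

INTERFACE

Orientations are given as [roll, pitch, yaw] about the fixed x, y, z axes, in that order (R = Rz(yaw) Ry(pitch) Rx(roll)).
In Python, from cell import status, get_image, ctrl, models gives the robot as it stands.
- The arm moves only by the shell command python3 -m handwheel 'ROWS' [OPENING]. ROWS is JSON, a list of rows, each an object with "delta_pos": the shift along the world's x, y, z in cm, a list of three; "yaw": the turn about the world's z in rad. A call has 1 to 10 rows; each row shifts and turns the commanded pose from where the row before left it; what a row does not reach is not made up. A row lasts 1/12 s, in which the tool goes at most 41.7 mm and 7.16 degrees, less where a joint would pass 70% of its speed; a pose out of reach is approached as far as the arm can. A call is refused whole if a number of a shift passes 4.17 or a number of a turn 0.125, either way. A call with a gripper value outside its range is refused whole. OPENING is the opening, from -1 (shut) to 1 (fully open), set as the call begins (- or left out, the last holds). The fingers move at their own pace and stop on an object; the grip force is fixed at half the most. Time passes only in rows, so rows that do not move let the fingers close. It gives the time, the measured TCP pose, the force, the opening and the grip force at its end, in the units of the state.
- status.read_state(): the state, without advancing time (a new reading comes with each control period).
- get_image(name): name is "scene" or "side" or "wrist"; returns a dict with "color" (400x640x3 uint8, red, green, blue), "z_map" (400x640 float32, mm along the optical axis (not along the pixel's ray), 0 where there is no reading), "fx", "fy", "cx", "cy" (pixels), "position" and "rotation" of the camera in the world; the wrist camera has in their place "hand_eye" (4x4, takes a point from camera to tool coordinates, whose origin is the TCP and whose axes are the flange's). Camera axes: x right, y up, looking along -z (the intrinsics and any distortion apply to the point x, -y, -z); pixel columns grow to the right and rows downward; lengths in mm; the calibration is good to about 2 mm. A picture is of the moment at which its call begins: read the wrist's pose just before it.
- ctrl.finish_job(): hands the job in; it is judged then, once.
Trained networks look in a picture, given as the dict that the camera call returned (one of the last four; its "shot" number tells which), for a name from the list of things; names that differ only in an ending like _2 or _b are one class to them, and where a whole thing is asked for, a point or a joint stands for the part that bears it (a point fixed in the world has none). Each returns a list of dicts, best first, with "score" (0 to 1); they miss things now and then, are a little off and sometimes report something else, mostly with a low value. They report only what shows in the picture. A call takes as long as a camera call. They do not tell look-alikes from the thing itself.
- models.boxes_of(picture, name): "rect" ([left, top, right, bottom] in pixels, round what is visible of it).
The state is a dict: "clock": time; "qpos": joint angles; "qd": joint speeds; "tau": joint torques, N m; "eef_pos": TCP position; "tool_rot": TCP orientation; "force": force on the tool from outside, world axes, zero at the start; "torque": the same for the moment, N m; "width": finger opening in mm; "gripper_force": force on a finger pad.
Only numpy, scipy, OpenCV 4.12 (cv2) and the standard library are available. Lean on these libraries where they do the work, as an engineer would, in place of code of your own. Each camera call takes 0.05 s, during which the arm holds its last target. There are 200 camera calls.

## Working session

There is one attempt and no reset: what is moved stays moved. The work goes in short steps, Python scripts to look and compute and a shell command to move; the robot and the scene stay as the last step left them, time stands still between calls to the robot, and variables do not carry over. Pictures are saved under pics/ and viewed, at most 10 in all, crops included, and the job is handed in when it is done.

```bash
mkdir -p pics; ls
cat > h.py <<'E'
import numpy as np, cv2
from cell import status, get_image, ctrl, models
from scipy.spatial.transform import Rotation as Ro
def cloud(p):
    z=p["z_map"]; v,u=np.mgrid[:z.shape[0],:z.shape[1]]
    P=np.stack([(u-p["cx"])/p["fx"]*z,-(v-p["cy"])/p["fy"]*z,-z],-1)
    if "rotation" in p:
        return P@np.array(p["rotation"]).T+np.array(p["position"])
def save(p,n): cv2.imwrite("pics/"+n,p["color"][:,:,::-1])
E
python3 - <<'E'
from h import *
print(status.read_state())
for n in("scene","side"):
    p=get_image(n); save(p,n+"0.png"); np.savez("/tmp/"+n,**{k:v for k,v in p.items()})
    print(n,p["position"],np.array(p["rotation"]).shape,[k for k in p if k not in("color","z_map")])
    C=cloud(p)
    for m in("yoke","low_bracket","slide_base","carriage","bar_mid","post_top","parts_bin","valve_body"):
        for d in models.boxes_of(p,m)[:4]:
            l,t,r,b=[int(x) for x in d["rect"]]; print(m,round(d["score"],2),[l,t,r,b],C[(t+b)//2,(l+r)//2].round())
E
```

```text
pics
{'clock': 0.0, 'qpos': array([ 1.27520691,  0.62933962,  0.03844007,  1.51839375, -0.02700579,
        0.99629134, -0.02001001]), 'qd': array([-5.24361969e-04,  4.62836454e-05,  7.39393977e-04,  6.10817003e-04,
       -4.42569801e-04, -1.78176226e-03,  7.46418846e-04]), 'tau': array([-4.78182392e-04, -5.63418317e+01,  1.22608759e+00, -1.93454254e+01,
        1.10835434e-02,  1.04989790e-02, -1.77860721e-05]), 'eef_pos': array([ 147.93740981, -632.2873314 ,  230.38503857]), 'tool_rot': array([-3.13967860e+00,  1.95316312e-05,  2.29777216e-01]), 'force': array([ 0.61742323, -0.4756678 , -0.39628184]), 'torque': array([-0.00414936,  0.03185721,  0.00824744]), 'gripper_force': 0.0, 'width': 85.24268977864271}
scene [1171.18655564  -70.20297435  792.228213  ] (3,) ['fx', 'fy', 'cx', 'cy', 'position', 'rotation', 'shot']Traceback (most recent call last):
  File "<stdin>", line 6, in <module>
  File "h.py", line 8, in cloud
    return P@np.array(p["rotation"]).T+np.array(p["position"])
           ~~~~~~~~~~~~~~~~~~~~~~~~~~~^~~~~~~~~~~~~~~~~~~~~~~~
ValueError: operands could not be broadcast together with shapes (400,640) (3,)
```

```bash
sed -i 's/P@np.array(p\["rotation"\]).T/P@Ro.from_euler("xyz",p["rotation"]).as_matrix().T/' h.py
python3 - <<'E'
from h import *
for n in("scene","side"):
    p=get_image(n); save(p,n+"0.png"); np.savez("/tmp/"+n,**{k:v for k,v in p.items()})
    print(n,p["position"],p["rotation"],p["fx"])
    C=cloud(p)
    for m in("yoke","low_bracket","slide_base","carriage","bar_mid","post_top","parts_bin","valve_body"):
        for d in models.boxes_of(p,m)[:4]:
            l,t,r,b=[int(x) for x in d["rect"]]; print(m,round(d["score"],2),[l,t,r,b],C[(t+b)//2,(l+r)//2].round())
E
```

```text
scene [1171.18655564  -70.20297435  792.228213  ] [ 0.77405007 -0.00812943  1.13517257] 362.8029058346437
yoke 0.83 [267, 158, 289, 189] [385. 179.  95.]
yoke 0.73 [263, 188, 292, 223] [495. 133.  81.]
yoke 0.72 [417, 171, 454, 216] [574. 634.  -3.]
yoke 0.56 [267, 220, 287, 268] [630.  83.  91.]
low_bracket 0.58 [317, 183, 346, 209] [497. 300.  50.]
slide_base 0.85 [142, 203, 242, 360] [ 590. -134.   11.]
slide_base 0.53 [155, 200, 236, 285] [ 501. -100.   47.]
carriage 0.74 [163, 203, 241, 287] [519. -85.  48.]
bar_mid 0.67 [157, 202, 237, 285] [505. -96.  45.]
post_top 0.93 [160, 201, 236, 287] [483. -95.  15.]
parts_bin 0.95 [333, 224, 391, 287] [708. 285.  28.]
valve_body 0.97 [296, 265, 322, 306] [764. 109.  83.]
side [ 129.61618873 1059.25740396  808.46644807] [ 0.94661732  0.01381351 -2.70502698] 424.54294483124386
yoke 0.92 [332, 188, 367, 235] [459. 174.  90.]
yoke 0.82 [301, 172, 333, 217] [631.  20.   0.]
yoke 0.75 [191, 283, 238, 333] [601. 607.  83.]
yoke 0.69 [364, 209, 403, 258] [369. 123.   1.]
low_bracket 0.71 [309, 248, 330, 274] [468. 353.  52.]
slide_base 0.83 [295, 125, 424, 204] [ 545. -139.   49.]
carriage 0.6 [341, 129, 388, 189] [ 541. -179.   49.]
bar_mid 0.88 [338, 127, 386, 186] [ 580. -273.    2.]
post_top 0.8 [341, 134, 390, 186] [ 534. -170.   51.]
parts_bin 0.93 [222, 202, 287, 256] [705. 288.  28.]
valve_body 0.59 [258, 176, 280, 207] [739. 140.  58.]
```

View pics/scene0.png

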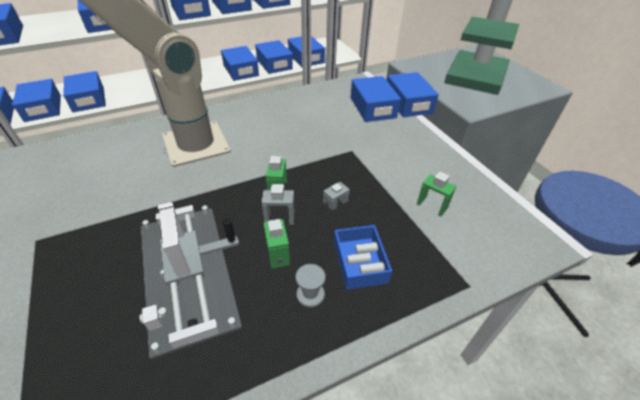

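View pics/side0.png

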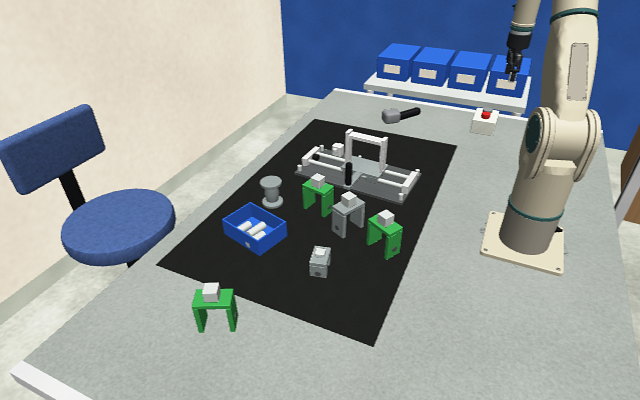

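The candidate yokes in the scene image are grey (278,205), green (276,172), green (276,243), green (436,193), plus the small grey low bracket (337,195). The grey one at (278,205), which is (349,212) in the side view, is tall with a wide throat and not green, so it fits the description. I'll confirm it in a crop and measure.

```bash
cat > m.py <<'E'
from h import *
crops=[]
for n,(l,t,r,b) in(("scene",(130,150,360,360)),("side",(280,110,440,290))):
    p=dict(np.load("/tmp/"+n+".npz",allow_pickle=True)); C=cloud(p); c=p["color"]
    crops.append(cv2.resize(c[t:b,l:r],(390,400),interpolation=cv2.INTER_CUBIC))
    valid=p["z_map"]>0
    print(n)
    hsv=cv2.cvtColor(c,cv2.COLOR_RGB2HSV)
    def rect(name,x0,x1,y0,y1,z0,z1,extra=None):
        m=valid&(C[...,0]>x0)&(C[...,0]<x1)&(C[...,1]>y0)&(C[...,1]<y1)&(C[...,2]>z0)&(C[...,2]<z1)
        if extra is not None: m&=extra
        Q=C[m]
        if len(Q)<5: print(name,len(Q));return
        R=cv2.minAreaRect(Q[:,:2].astype(np.float32))
        print(name,len(Q),"mean",Q.mean(0).round(1),"med z",np.median(Q[:,2]).round(1),"rect",np.round(R[0],1),np.round(R[1],1),round(R[2],1))
    grey=hsv[...,1]<70
    rect("boss",430,540,80,220,110,135,grey)
    rect("crown",430,540,80,220,83,100,grey)
    rect("table",300,450,220,260,-20,20)
    rect("bar",380,640,-260,-30,148,175)
    rect("bartop",380,640,-260,-30,152,162)
    rect("post",400,700,-80,60,112,140,hsv[...,2]<60)
    rect("catch",550,800,-300,-100,45,60)
cv2.imwrite("pics/crop.png",np.hstack(crops)[:,:,::-1])
E
python3 m.py
```

```text
scene
boss 132 mean [477.8 141.3 119.6] med z 121.0 rect [475.1 142. ] [30.2 33.3] 67.9
crown 340 mean [481.3 140.2  91.1] med z 91.4 rect [475.1 141.8] [83.  51.8] 65.6
table 389 mean [380.7 240.5   1. ] med z 0.9 rect [375.1 240. ] [ 39.9 149.6] 90.0
bar 735 mean [ 531.9 -141.8  159. ] med z 158.2 rect [ 527.6 -142.3] [ 32.6 140.2] 86.1
bartop 560 mean [ 528.4 -141.8  157.9] med z 158.0 rect [ 529.  -142.4] [ 32.6 137.4] 86.1
post 71 mean [538.9 -12.8 121.6] med z 123.4 rect [537.3 -13.1] [19.9 20.6] 42.5
catch 779 mean [ 620.9 -177.1   49.1] med z 48.5 rect [ 646.3 -178.8] [149.2 199.2] 87.0
side
boss 122 mean [469.3 150.2 119.9] med z 121.5 rect [470.1 146.4] [33.6 33.1] 62.9
crown 278 mean [468.  159.4  91.6] med z 92.3 rect [471.4 145.6] [86. 54.] 66.5
table 578 mean [371.3 239.6   2. ] med z 1.7 rect [375.1 240. ] [ 39.9 149.7] 90.0
bar 326 mean [ 522.  -133.5  158.3] med z 158.8 rect [ 523.7 -138.4] [ 41.4 139.3] 86.4
bartop 229 mean [ 524.9 -134.7  158.1] med z 158.7 rect [ 523.6 -138.5] [ 40.7 139.3] 85.9
post 40 mean [532.2  -4.6 120.8] med z 122.7 rect [532.6  -6.2] [15.9 24.8] 22.0
catch 227 mean [ 624.6 -171.2   49.6] med z 49.2 rect [ 648.4 -175.9] [151.5 196.8] 89.9
```

View pics/crop.png

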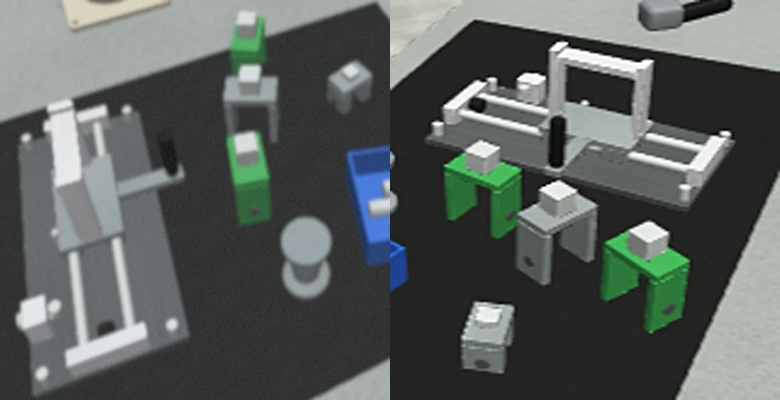

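The crop confirms it: the grey one, standing between the two green ones, is the tall wide-throat U. I'll move above the bar first for a wrist measurement, then go to the yoke.

```bash
python3 -m handwheel '[{"delta_pos":[1,1.2,0.3],"yaw":-0.02},{"delta_pos":[2,2.5,0.6],"yaw":-0.02},{"delta_pos":[2.4,3.1,0.6],"yaw":-0.02},{"delta_pos":[2.4,3.1,0.7],"yaw":-0.02},{"delta_pos":[2.4,3.1,0.7],"yaw":-0.02},{"delta_pos":[2.4,3.1,0.7],"yaw":-0.02},{"delta_pos":[2.4,3.1,0.7],"yaw":-0.02},{"delta_pos":[2.4,3.1,0.7],"yaw":-0.02},{"delta_pos":[2.4,3.1,0.7],"yaw":-0.02},{"delta_pos":[2.4,3.1,0.7],"yaw":-0.02}]' && python3 -m handwheel '[{"delta_pos":[2.4,3.1,0.7],"yaw":-0.02},{"delta_pos":[2.4,3.1,0.7],"yaw":-0.02},{"delta_pos":[2.4,3.1,0.7],"yaw":-0.02},{"delta_pos":[2.4,3.1,0.7],"yaw":-0.02},{"delta_pos":[2.4,3.1,0.7],"yaw":-0.02},{"delta_pos":[2.2,3,0],"yaw":0},{"delta_pos":[1.5,1.7,0],"yaw":0},{"delta_pos":[0.5,0.8,0],"yaw":0},{"delta_pos":[0,0,0],"yaw":0},{"delta_pos":[0,0,0],"yaw":0}]'
cat >> h.py <<'E'
def wrist(name):
    s=status.read_state(); p=get_image("wrist"); save(p,name)
    z=p["z_map"]; v,u=np.mgrid[:z.shape[0],:z.shape[1]]
    P=np.stack([(u-p["cx"])/p["fx"]*z,-(v-p["cy"])/p["fy"]*z,-z],-1)
    H=np.array(p["hand_eye"]); P=P@H[:3,:3].T+H[:3,3]
    return s,p,P@Ro.from_euler("xyz",s["tool_rot"]).as_matrix().T+s["eef_pos"]
def rect(name,p,C,x0,x1,y0,y1,z0,z1):
    m=(p["z_map"]>0)&(C[...,0]>x0)&(C[...,0]<x1)&(C[...,1]>y0)&(C[...,1]<y1)&(C[...,2]>z0)&(C[...,2]<z1)
    Q=C[m]
    if len(Q)<5: return print(name,len(Q))
    R=cv2.minAreaRect(Q[:,:2].astype(np.float32)); vv,uu=np.where(m)
    print(name,len(Q),"medz",np.median(Q[:,2]).round(1),"rect",np.round(R[0],1),np.round(R[1],1),round(R[2],1),"px",uu.min(),vv.min(),uu.max(),vv.max())
E
python3 - <<'E'
from h import *
s,p,C=wrist("w1.png"); print(s["eef_pos"],s["tool_rot"],s["qpos"])
rect("bartop",p,C,400,650,-250,-60,151,162)
rect("bar+lips",p,C,400,650,-250,-60,151,175)
rect("post",p,C,450,620,-60,50,115,135)
E
```

```text
clock: 1.78
eef_pos: [371.0, -346.3, 296.0]
tool_rot: [3.141, -0.001, 0.029]
force: [0.7, 0.2, 1.0]
width: 85.4
gripper_force: 0.0
clock: 2.62
eef_pos: [531.2, -139.1, 330.1]
tool_rot: [3.14, 0.001, -0.071]
force: [-1.1, 0.4, 0.4]
width: 85.0
gripper_force: 0.0
[ 531.18959889 -139.07016888  330.08419386] [ 3.14044775e+00  1.20630699e-03 -7.08805970e-02] [ 2.02470868e-01  3.82952059e-01  2.39067641e-03  1.66306238e+00
  4.52192732e-04  1.09662203e+00 -1.43719407e+00]
bartop 2682 medz 156.8 rect [ 523.2 -139. ] [ 32.  113.6] 86.0 px 302 141 330 238
bar+lips 3296 medz 157.1 rect [ 524.7 -139.1] [ 32.  136.4] 86.0 px 301 129 330 247
post 245 medz 123.3 rect [533.5 -10.4] [20. 21.] 80.1 px 206 175 223 192
```

View pics/w1.png

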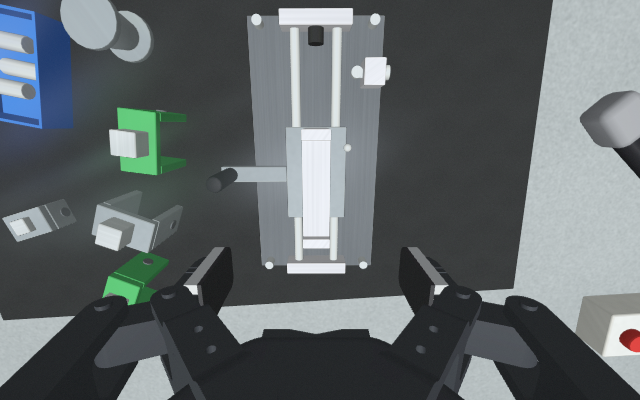

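The wrist picture shows the carriage bar at (316,190), the grey yoke at (135,220) between the green ones, and the post at (222,178). Now over the yoke.

```bash
python3 -m handwheel '[{"delta_pos":[-0.3,1.5,0],"yaw":-0.04},{"delta_pos":[-0.6,3,0],"yaw":-0.04},{"delta_pos":[-0.7,3.5,0],"yaw":-0.04},{"delta_pos":[-0.7,3.5,0],"yaw":-0.04},{"delta_pos":[-0.7,3.5,0],"yaw":-0.04},{"delta_pos":[-0.7,3.5,-0.5],"yaw":-0.04},{"delta_pos":[-0.7,3.5,-1],"yaw":-0.04},{"delta_pos":[-0.7,3.2,-1],"yaw":-0.04},{"delta_pos":[-0.6,2.4,-0.5],"yaw":-0.03},{"delta_pos":[-0.1,0.7,0],"yaw":0}]' && python3 -m handwheel '[{"delta_pos":[0,0,0]},{"delta_pos":[0,0,0]}]'
python3 - <<'E'
from h import *
s,p,C=wrist("w2.png"); print(s["eef_pos"],s["tool_rot"],s["qpos"])
rect("boss",p,C,430,520,100,190,112,135)
rect("crown",p,C,415,535,70,215,84,99)
rect("all",p,C,415,535,70,215,84,135)
E
```

```text
clock: 3.5
eef_pos: [472.0, 147.1, 299.4]
tool_rot: [3.141, 0.003, -0.419]
force: [0.6, 0.7, 0.3]
width: 85.2
gripper_force: 0.0
[471.97360364 147.1441024  299.40773709] [ 3.14108628e+00  2.69735309e-03 -4.18653480e-01] [-0.33642467  0.32693168 -0.02886519  1.84549282  0.00935612  0.9715853
 -2.358507  ]
boss 753 medz 120.7 rect [471.5 145.4] [31.6 31.6] 65.0 px 303 169 330 196
crown 1773 medz 90.8 rect [470.9 145.4] [83.1 50.1] 64.4 px 284 158 350 198
all 2563 medz 91.2 rect [470.9 145.4] [83.1 50.1] 64.4 px 284 158 350 198schema error: expected keys delta_pos, yaw
```

View pics/w2.png

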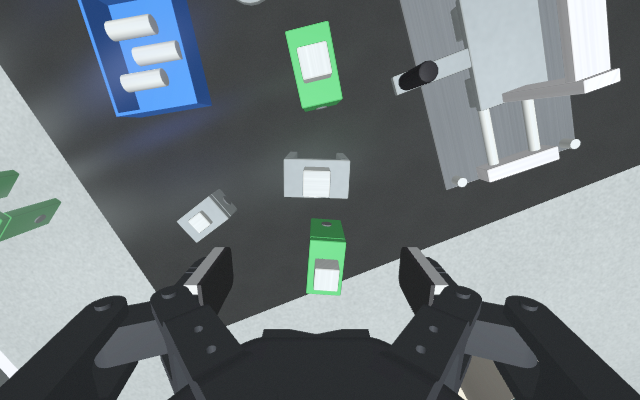

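The grey yoke at (317,178) is well aligned under the gripper, with clearance to the green ones. Descend and grip.

```bash
python3 -m handwheel '[{"delta_pos":[-0.1,-0.15,-1],"yaw":-0.02},{"delta_pos":[0,0,-2.5],"yaw":0},{"delta_pos":[0,0,-3],"yaw":0},{"delta_pos":[0,0,-3],"yaw":0},{"delta_pos":[0,0,-3],"yaw":0},{"delta_pos":[0,0,-3],"yaw":0},{"delta_pos":[0,0,-2.5],"yaw":0},{"delta_pos":[0,0,-1.4],"yaw":0},{"delta_pos":[0,0,-0.6],"yaw":0},{"delta_pos":[0,0,0],"yaw":0}]' && python3 -m handwheel '[{"delta_pos":[0,0,0],"yaw":0},{"delta_pos":[0,0,0],"yaw":0},{"delta_pos":[0,0,0],"yaw":0},{"delta_pos":[0,0,0],"yaw":0},{"delta_pos":[0,0,0],"yaw":0},{"delta_pos":[0,0,0],"yaw":0},{"delta_pos":[0,0,0],"yaw":0},{"delta_pos":[0,0,0],"yaw":0},{"delta_pos":[0,0,0],"yaw":0},{"delta_pos":[0,0,0],"yaw":0}]' -1
```

```text
clock: 4.38
eef_pos: [473.2, 140.8, 99.5]
tool_rot: [3.139, 0.001, -0.443]
force: [0.3, -0.5, -1.4]
width: 85.8
gripper_force: 0.0
clock: 5.22
eef_pos: [474.1, 144.3, 101.4]
tool_rot: [-3.14, -0.002, -0.44]
force: [0.4, 1.5, 6.2]
width: 31.0
gripper_force: 60.4
```

The grip holds, but it is high on the boss. I'll regrip about 6 mm lower.

```bash
python3 -m handwheel '[{"delta_pos":[0,0,0],"yaw":0},{"delta_pos":[0,0,0],"yaw":0},{"delta_pos":[0,0,0],"yaw":0},{"delta_pos":[0,0,0],"yaw":0},{"delta_pos":[-0.1,0.1,-0.2],"yaw":0},{"delta_pos":[0,0,-0.2],"yaw":0},{"delta_pos":[0,0,-0.2],"yaw":0},{"delta_pos":[0,0,0],"yaw":0},{"delta_pos":[0,0,0],"yaw":0},{"delta_pos":[0,0,0],"yaw":0}]' 1 && python3 -m handwheel '[{"delta_pos":[0,0,0],"yaw":0},{"delta_pos":[0,0,0],"yaw":0},{"delta_pos":[0,0,0],"yaw":0},{"delta_pos":[0,0,0],"yaw":0},{"delta_pos":[0,0,0],"yaw":0},{"delta_pos":[0,0,0],"yaw":0},{"delta_pos":[0,0,0],"yaw":0},{"delta_pos":[0,0,0],"yaw":0},{"delta_pos":[0,0,0],"yaw":0},{"delta_pos":[0,0,0],"yaw":0}]' -1
```

```text
clock: 6.05
eef_pos: [472.0, 144.5, 94.2]
tool_rot: [3.141, 0.0, -0.44]
force: [1.1, 0.8, 0.3]
width: 85.5
gripper_force: 0.0
clock: 6.88
eef_pos: [472.5, 145.0, 94.5]
tool_rot: [-3.141, -0.001, -0.44]
force: [0.3, 2.3, 2.8]
width: 31.1
gripper_force: 60.8
```

```bash
python3 -m handwheel '[{"delta_pos":[0,0,0.5],"yaw":0},{"delta_pos":[0,0,1.5],"yaw":0},{"delta_pos":[0,0,2.5],"yaw":0},{"delta_pos":[0,0,3],"yaw":0},{"delta_pos":[0,0,3],"yaw":0},{"delta_pos":[0,0,3],"yaw":0},{"delta_pos":[0,0,3],"yaw":0},{"delta_pos":[0,0,2.5],"yaw":0},{"delta_pos":[0,0,1],"yaw":0},{"delta_pos":[0,0,0],"yaw":0}]' && python3 -m handwheel '[{"delta_pos":[0.2,-1,0],"yaw":0.02},{"delta_pos":[0.4,-2,0],"yaw":0.03},{"delta_pos":[0.5,-2.5,0],"yaw":0.03},{"delta_pos":[0.5,-2.5,0],"yaw":0.03},{"delta_pos":[0.5,-2.5,0],"yaw":0.04},{"delta_pos":[0.5,-2.5,0],"yaw":0.04},{"delta_pos":[0.5,-2.5,0],"yaw":0.04},{"delta_pos":[0.5,-2.5,0],"yaw":0.04},{"delta_pos":[0.5,-2.5,0],"yaw":0.04},{"delta_pos":[0.4,-2.5,0],"yaw":0.03}]' && python3 -m handwheel '[{"delta_pos":[0.3,-2.5,0],"yaw":0.03},{"delta_pos":[0.3,-1.8,0],"yaw":0},{"delta_pos":[0.1,-1,0],"yaw":0},{"delta_pos":[0,-0.1,0],"yaw":0},{"delta_pos":[0,0,0],"yaw":0},{"delta_pos":[0,0,0],"yaw":0}]'
python3 - <<'E'
from h import *
s=status.read_state(); print(s["eef_pos"],s["tool_rot"],s["qpos"][6])
s,p,C=wrist("w3.png")
rect("bar",p,C,400,650,-250,-60,151,162)
for n in("scene","side"):
    p=get_image(n); save(p,n+"1.png"); C=cloud(p)
    rect(n+" bar",p,C,400,650,-250,-60,151,172)
    rect(n+" crown",p,C,440,640,-250,-60,275,298)
    rect(n+" leg+crown",p,C,440,640,-250,-60,190,298)
E
```

```text
clock: 7.72
eef_pos: [472.5, 144.2, 296.3]
tool_rot: [-3.14, -0.002, -0.441]
force: [-0.3, 0.2, -4.4]
width: 31.3
gripper_force: 60.4
clock: 8.55
eef_pos: [515.4, -86.8, 292.2]
tool_rot: [3.141, 0.005, -0.099]
force: [-0.0, -0.1, -4.0]
width: 31.1
gripper_force: 60.4
clock: 9.05
eef_pos: [523.5, -137.4, 293.6]
tool_rot: [-3.14, 0.002, -0.068]
force: [0.1, 1.0, -4.1]
width: 30.9
gripper_force: 60.3
[ 523.54489867 -137.43670917  293.61106991] [-3.14002215e+00  1.83510030e-03 -6.83971391e-02] -1.4424083825054448
bar 2230 medz 156.8 rect [ 546.  -140.6] [31.9 70. ] 86.6 px 301 134 333 203
scene bar 713 medz 158.3 rect [ 526.8 -142.1] [ 32.4 140.4] 86.1 px 158 203 179 251
scene crown 621 medz 291.0 rect [ 525.6 -139.5] [84.1 53.3] 84.8 px 129 171 174 200
scene leg+crown 1115 medz 282.9 rect [ 525.6 -138.4] [86.2 53.3] 84.6 px 129 171 183 224
side bar 293 medz 159.0 rect [ 523.5 -139. ] [ 38.4 137.4] 86.3 px 346 129 387 145
side crown 222 medz 291.2 rect [ 522.2 -135.9] [90.  52.1] 86.2 px 356 95 381 109
side leg+crown 725 medz 253.6 rect [ 522.6 -134.3] [93.4 53.1] 85.9 px 355 95 381 131
```

View pics/w3.png

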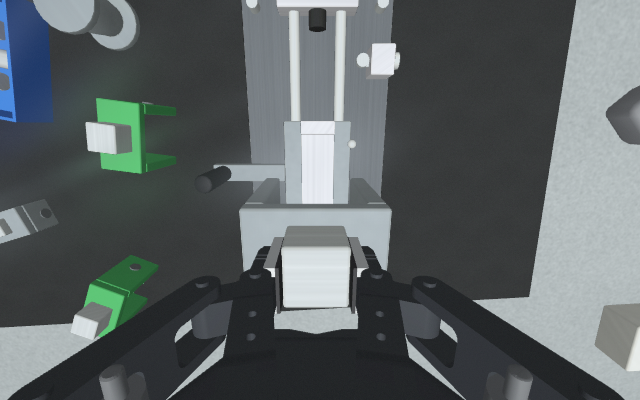

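The wrist view shows the yoke held upright (crown 240–390 px, row 207) over the bar (317,160). Both fixed cameras put it about 2.5 mm to +y of the bar. Lower it.

```bash
python3 -m handwheel '[{"delta_pos":[0.1,-0.2,-0.5],"yaw":0},{"delta_pos":[0,0,-1.5],"yaw":0},{"delta_pos":[0,0,-2],"yaw":0},{"delta_pos":[0,0,-2],"yaw":0},{"delta_pos":[0,0,-2],"yaw":0},{"delta_pos":[0,0,-1.5],"yaw":0},{"delta_pos":[0,0,-1.2],"yaw":0},{"delta_pos":[0,0,-0.7],"yaw":0},{"delta_pos":[0,0,-0.2],"yaw":0},{"delta_pos":[0,0,0],"yaw":0}]' && python3 -m handwheel '[{"delta_pos":[0,0,-0.1],"yaw":0},{"delta_pos":[0,0,-0.1],"yaw":0},{"delta_pos":[0,0,0],"yaw":0}]'
```

```text
clock: 10.03
eef_pos: [525.0, -141.2, 178.0]
tool_rot: [-3.141, 0.001, -0.07]
force: [0.2, 0.1, -4.5]
width: 31.0
gripper_force: 60.3
clock: 10.28
eef_pos: [525.5, -141.5, 176.9]
tool_rot: [3.141, -0.001, -0.07]
force: [-0.3, 0.0, -4.7]
width: 31.0
gripper_force: 60.3
```

```bash
python3 -m handwheel '[{"delta_pos":[0,0,-0.1],"yaw":0},{"delta_pos":[0,0,-0.1],"yaw":0},{"delta_pos":[0,0,0],"yaw":0},{"delta_pos":[0,0,0],"yaw":0}]' && python3 -m handwheel '[{"delta_pos":[0,0,-0.1],"yaw":0},{"delta_pos":[0,0,0],"yaw":0},{"delta_pos":[0,0,0],"yaw":0}]'
```

```text
clock: 10.62
eef_pos: [525.1, -141.4, 174.3]
tool_rot: [-3.142, -0.0, -0.07]
force: [0.7, 0.2, -3.7]
width: 30.8
gripper_force: 60.3
clock: 10.87
eef_pos: [525.0, -141.4, 173.2]
tool_rot: [-3.142, 0.0, -0.07]
force: [-0.0, 0.7, -4.2]
width: 30.9
gripper_force: 60.3
```

```bash
python3 -m handwheel '[{"delta_pos":[0,0,-0.1],"yaw":0},{"delta_pos":[0,0,0],"yaw":0},{"delta_pos":[0,0,0],"yaw":0}]' && python3 -m handwheel '[{"delta_pos":[0,0,-0.1],"yaw":0},{"delta_pos":[0,0,0],"yaw":0},{"delta_pos":[0,0,0],"yaw":0}]'
```

```text
clock: 11.12
eef_pos: [525.2, -141.4, 172.3]
tool_rot: [3.142, -0.0, -0.07]
force: [-0.1, -0.1, -2.3]
width: 31.2
gripper_force: 60.3
clock: 11.37
eef_pos: [525.8, -141.5, 172.2]
tool_rot: [3.141, -0.002, -0.07]
force: [-0.7, 2.0, 4.7]
width: 31.2
gripper_force: 61.3
```

Contact made at about the expected height. Release and check.

```bash
python3 -m handwheel '[{"delta_pos":[0,0,0],"yaw":0},{"delta_pos":[0,0,0],"yaw":0},{"delta_pos":[0,0,0],"yaw":0},{"delta_pos":[0,0,0],"yaw":0},{"delta_pos":[0,0,0],"yaw":0},{"delta_pos":[0,0,0],"yaw":0},{"delta_pos":[0,0,0.1],"yaw":0},{"delta_pos":[0,0,0.2],"yaw":0}]' 1 && python3 -m handwheel '[{"delta_pos":[0,0,0.7],"yaw":0},{"delta_pos":[0,0,1.5],"yaw":0},{"delta_pos":[0,0,2],"yaw":0},{"delta_pos":[0,0,2.5],"yaw":0},{"delta_pos":[0,0,2.5],"yaw":0},{"delta_pos":[0,0,2.5],"yaw":0},{"delta_pos":[0,0,1],"yaw":0},{"delta_pos":[0,0,0],"yaw":0}]'
python3 - <<'E'
from h import *
for n in("scene","side"):
    p=get_image(n); save(p,n+"2.png"); C=cloud(p)
    rect(n+" boss",p,C,440,640,-250,-60,190,206)
    rect(n+" crown",p,C,440,640,-250,-60,167,174)
    rect(n+" bar",p,C,400,650,-250,-60,151,167)
    rect(n+" post",p,C,500,570,-45,30,112,130)
    rect(n+" base",p,C,300,900,-300,0,6,17)
c=cv2.imread("pics/side2.png")[90:230,270:450];d=cv2.imread("pics/scene2.png")[150:370,110:290]
cv2.imwrite("pics/hang.png",np.hstack([cv2.resize(c,(450,350)),cv2.resize(d,(290,350))]))
E
```

```text
clock: 12.03
eef_pos: [524.9, -141.4, 174.2]
tool_rot: [-3.141, 0.0, -0.07]
force: [0.6, 0.9, 0.5]
width: 85.2
gripper_force: 0.0
clock: 12.7
eef_pos: [526.7, -141.8, 304.2]
tool_rot: [3.141, -0.006, -0.07]
force: [-0.1, 0.4, -0.3]
width: 85.4
gripper_force: 0.0
scene boss 198 medz 199.5 rect [ 526.2 -144. ] [32.1 34.9] 85.2 px 154 208 170 223
scene crown 458 medz 169.7 rect [ 532.6 -137.8] [116.1  97.8] 34.1 px 146 203 185 245
scene bar 485 medz 159.6 rect [ 530.8 -137.8] [ 79.3 139.5] 68.8 px 148 203 187 252
scene post 67 medz 123.1 rect [537.1 -12.6] [19.7 20.3] 8.5 px 223 218 231 227
scene base 6027 medz 11.8 rect [ 552.8 -126.7] [236.6 401.8] 86.5 px 141 209 247 358
side boss 76 medz 199.6 rect [ 523.8 -140.2] [35.3 33.9] 81.6 px 361 122 373 130
side crown 132 medz 170.6 rect [ 524.1 -132.6] [130.   82.1] 19.6 px 346 129 386 141
side bar 265 medz 159.0 rect [ 522.8 -134.2] [136.5  85.5] 14.7 px 346 129 387 145
side post 43 medz 122.6 rect [532.8 -10. ] [24.6 18.6] 87.6 px 346 162 352 169
side base 1849 medz 12.7 rect [ 593.6 -144.5] [562.8 289.8] 3.1 px 269 146 432 208
```

View pics/hang.png

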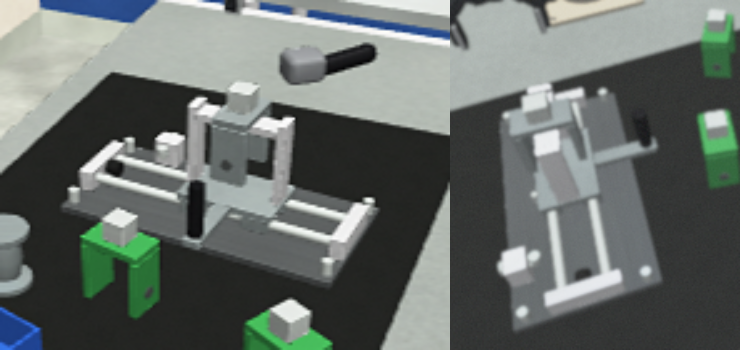

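The yoke hangs flat: boss top at 199.5 mm, and both legs straddle the bar (side view, legs at about (225,150) and (258,145)). Next, the post: grip it from above with limited opening and pull/push the carriage steadily.

```bash
python3 -m handwheel '[{"delta_pos":[0,0.6,0],"yaw":0},{"delta_pos":[0,1.6,0],"yaw":0},{"delta_pos":[0.2,2.2,0],"yaw":0},{"delta_pos":[0.2,2.4,0],"yaw":0},{"delta_pos":[0.2,2.4,0],"yaw":0},{"delta_pos":[0.1,2.0,0],"yaw":0},{"delta_pos":[0,1.4,0],"yaw":0},{"delta_pos":[0,0.6,0],"yaw":0},{"delta_pos":[0,0,0],"yaw":0},{"delta_pos":[0,0,0],"yaw":0}]' 0.4
python3 - <<'E'
from h import *
s,p,C=wrist("w4.png"); print(s["eef_pos"],s["width"])
rect("post",p,C,500,570,-45,30,115,135)
rect("boss",p,C,440,640,-250,-60,190,206)
rect("green1",p,C,560,720,20,140,84,130)
rect("base",p,C,300,900,-300,10,6,17)
E
```

```text
clock: 13.63
eef_pos: [531.6, -10.0, 300.4]
tool_rot: [3.141, 0.002, -0.07]
force: [1.1, 0.1, -0.1]
width: 59.6
gripper_force: 0.0
[531.6200932   -9.96003873 300.44705018] 59.55878026490524
post 273 medz 123.6 rect [534.6  -9.3] [20.2 20.8] 42.8 px 306 172 324 190
boss 1383 medz 198.8 rect [ 524.6 -140.7] [32.4 31.8] 85.6 px 438 180 480 215
green1 2667 medz 91.3 rect [639.9  97.5] [162.3  69. ] 5.0 px 171 22 250 163
base 18529 medz 11.0 rect [ 549.3 -140.9] [200.4 397. ] 86.0 px 333 0 486 268
```

```bash
python3 -m handwheel '[{"delta_pos":[0.25,0.05,-1],"yaw":0},{"delta_pos":[0,0,-2.5],"yaw":0},{"delta_pos":[0,0,-3],"yaw":0},{"delta_pos":[0,0,-3],"yaw":0},{"delta_pos":[0,0,-3],"yaw":0},{"delta_pos":[0,0,-3],"yaw":0},{"delta_pos":[0,0,-2.5],"yaw":0},{"delta_pos":[0,0,-1.7],"yaw":0},{"delta_pos":[0,0,-1],"yaw":0},{"delta_pos":[0,0,0],"yaw":0}]' && python3 -m handwheel '[{"delta_pos":[0,0,0],"yaw":0},{"delta_pos":[0,0,0],"yaw":0},{"delta_pos":[0,0,0],"yaw":0},{"delta_pos":[0,0,0],"yaw":0},{"delta_pos":[0,0,0],"yaw":0},{"delta_pos":[0,0,0],"yaw":0},{"delta_pos":[0,0,0],"yaw":0},{"delta_pos":[0,0,0],"yaw":0}]' -1
```

```text
clock: 14.52
eef_pos: [532.9, -9.9, 91.9]
tool_rot: [3.141, 0.004, -0.072]
force: [-0.1, 0.0, 0.1]
width: 59.9
gripper_force: 0.0
clock: 15.18
eef_pos: [535.6, -9.4, 95.7]
tool_rot: [3.141, -0.003, -0.071]
force: [-1.5, -2.0, 7.3]
width: 20.5
gripper_force: 58.5
```

```bash
python3 -m handwheel '[{"delta_pos":[0.2,-0.014,0],"yaw":0},{"delta_pos":[0.5,-0.035,0],"yaw":0},{"delta_pos":[0.8,-0.056,0],"yaw":0},{"delta_pos":[1,-0.07,0],"yaw":0},{"delta_pos":[1,-0.07,0],"yaw":0},{"delta_pos":[1,-0.07,0],"yaw":0},{"delta_pos":[1,-0.07,0],"yaw":0},{"delta_pos":[1,-0.07,0],"yaw":0},{"delta_pos":[1,-0.07,0],"yaw":0},{"delta_pos":[1,-0.07,0],"yaw":0}]' && python3 -m handwheel '[{"delta_pos":[0.5,-0.035,0],"yaw":0},{"delta_pos":[0.3,-0.02,0],"yaw":0},{"delta_pos":[0.2,-0.015,0],"yaw":0},{"delta_pos":[0,0,0],"yaw":0}]'
```

```text
clock: 16.02
eef_pos: [620.2, -15.2, 95.8]
tool_rot: [3.141, -0.001, -0.07]
force: [-2.2, -0.2, 6.8]
width: 20.9
gripper_force: 58.9
clock: 16.35
eef_pos: [630.2, -15.9, 95.8]
tool_rot: [3.141, -0.001, -0.07]
force: [-1.2, -0.5, 7.4]
width: 19.9
gripper_force: 59.2
```

```bash
python3 -m handwheel '[{"delta_pos":[0.2,-0.014,0],"yaw":0},{"delta_pos":[0.2,-0.014,0],"yaw":0},{"delta_pos":[0.2,-0.014,0],"yaw":0},{"delta_pos":[0.2,-0.014,0],"yaw":0},{"delta_pos":[0,0,0],"yaw":0}]' && python3 -m handwheel '[{"delta_pos":[0.2,-0.014,0],"yaw":0},{"delta_pos":[0.2,-0.014,0],"yaw":0},{"delta_pos":[0,0,0],"yaw":0}]' && python3 -m handwheel '[{"delta_pos":[0.2,-0.014,0],"yaw":0},{"delta_pos":[0,0,0],"yaw":0},{"delta_pos":[0,0,0],"yaw":0}]'
```

```text
clock: 16.77
eef_pos: [637.1, -16.3, 95.8]
tool_rot: [3.141, 0.0, -0.07]
force: [-3.7, 0.8, 8.8]
width: 20.3
gripper_force: 59.3
clock: 17.02
eef_pos: [643.5, -16.8, 95.8]
tool_rot: [3.141, -0.004, -0.07]
force: [2.2, -1.4, 4.9]
width: 20.4
gripper_force: 58.8
clock: 17.27
eef_pos: [644.7, -16.8, 95.8]
tool_rot: [3.141, -0.003, -0.07]
force: [1.3, -1.5, 7.3]
width: 20.3
gripper_force: 59.3
```

The force flipped sign, so the catch is pulling. Continue until the end stop resists.

```bash
python3 -m handwheel '[{"delta_pos":[0.2,-0.014,0],"yaw":0},{"delta_pos":[0,0,0],"yaw":0},{"delta_pos":[0,0,0],"yaw":0}]' && python3 -m handwheel '[{"delta_pos":[0.2,-0.014,0],"yaw":0},{"delta_pos":[0,0,0],"yaw":0},{"delta_pos":[0,0,0],"yaw":0}]'
```

```text
clock: 17.52
eef_pos: [644.7, -16.8, 95.7]
tool_rot: [3.141, 0.001, -0.07]
force: [-5.2, -1.1, 11.0]
width: 20.6
gripper_force: 59.5
clock: 17.77
eef_pos: [644.7, -16.9, 95.7]
tool_rot: [3.141, 0.005, -0.07]
force: [-8.7, -0.4, 15.3]
width: 20.4
gripper_force: 59.9
```

Hard stop at x = 644.7. Relieve the pressure, release with limited opening, and lift.

```bash
python3 -m handwheel '[{"delta_pos":[-0.2,0.014,0],"yaw":0},{"delta_pos":[-0.1,0,0],"yaw":0},{"delta_pos":[0,0,0],"yaw":0}]' && python3 -m handwheel '[{"delta_pos":[0,0,0],"yaw":0},{"delta_pos":[0,0,0],"yaw":0},{"delta_pos":[0,0,0],"yaw":0},{"delta_pos":[0,0,0],"yaw":0},{"delta_pos":[0,0,0],"yaw":0},{"delta_pos":[0,0,0],"yaw":0}]' 0.2 && python3 -m handwheel '[{"delta_pos":[0,0,0.5],"yaw":0},{"delta_pos":[0,0,1],"yaw":0},{"delta_pos":[0,0,2],"yaw":0},{"delta_pos":[0,0,3],"yaw":0},{"delta_pos":[0,0,3],"yaw":0},{"delta_pos":[0,0,3],"yaw":0},{"delta_pos":[0,0,3],"yaw":0},{"delta_pos":[0,0,2],"yaw":0},{"delta_pos":[0,0,1],"yaw":0},{"delta_pos":[0,0,0],"yaw":0}]'
python3 - <<'E'
from h import *
s,p,C=wrist("w5.png"); print(s["eef_pos"],s["width"])
rect("post",p,C,600,690,-60,20,115,135)
rect("boss",p,C,560,760,-250,-60,190,206)
for n in("scene","side"):
    p=get_image(n); save(p,n+"3.png"); C=cloud(p)
    rect(n+" post",p,C,600,690,-60,20,112,130)
    rect(n+" boss",p,C,560,760,-250,-60,190,206)
c=cv2.imread("pics/side3.png")[90:230,270:450];d=cv2.imread("pics/scene3.png")[150:370,110:290]
cv2.imwrite("pics/end.png",np.hstack([cv2.resize(c,(450,350)),cv2.resize(d,(290,350))]))
E
```

```text
clock: 18.02
eef_pos: [644.7, -16.9, 95.8]
tool_rot: [3.141, -0.001, -0.07]
force: [-1.7, -1.3, 9.3]
width: 20.4
gripper_force: 59.2
clock: 18.52
eef_pos: [644.4, -16.6, 94.1]
tool_rot: [-3.142, 0.0, -0.07]
force: [0.7, -0.3, 0.2]
width: 51.2
gripper_force: 0.0
clock: 19.35
eef_pos: [646.1, -16.7, 282.7]
tool_rot: [-3.141, -0.006, -0.07]
force: [1.3, -0.6, -0.4]
width: 51.1
gripper_force: 0.0
[646.05150948 -16.71528881 282.74766632] 51.12628345728146
post 304 medz 123.6 rect [643.6 -17.1] [20.7 20.4] 42.3 px 306 180 325 199
boss 1574 medz 198.8 rect [ 633.8 -148.1] [32.3 32. ] 86.6 px 447 191 493 228
scene post 87 medz 123.3 rect [646.4 -20.2] [19.7 21. ] 49.5 px 232 251 241 261
scene boss 253 medz 199.3 rect [ 636.2 -151.4] [31.8 33.6] 85.8 px 158 243 176 261
side post 43 medz 123.1 rect [641.8 -15.8] [20.1 21.1] 7.9 px 315 154 321 160
side boss 75 medz 199.5 rect [ 630.6 -147. ] [36.3 33.9] 80.7 px 331 116 343 124
```

View pics/end.png

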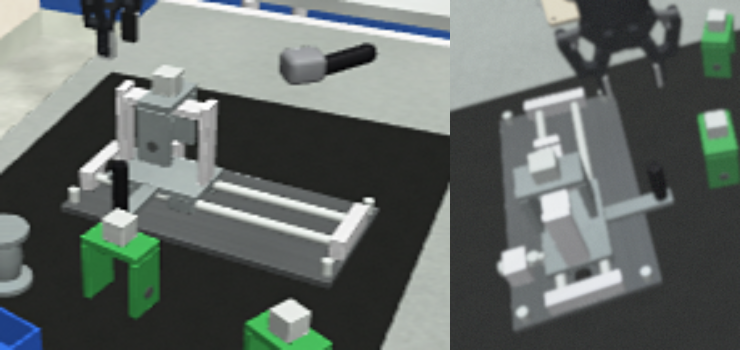

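The carriage stands against its stop, with the catch snap seen in the force reading. The yoke hangs upright on the bar and the gripper is clear of everything. Handing in.

```bash
python3 -c "
from cell import ctrl; print(ctrl.finish_job())"
```

```text
the job is handed in; nothing more can be done
None
```

The yoke hangs upright and released on the bar. The carriage is against its end stop, where the force reading showed the catch snap in, and the job was handed in at about 20 s; no verdict was returned.

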